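# Index the filling carousel

## Robot

A 7-joint arm with a two-finger parallel gripper is mounted at the origin on a cart in front of the work surface, level with it; the furniture and walls round the work are solid. World frame = base frame: x ahead of the robot, y to its left, z up, the work surface at z = 0. Lengths are in m, angles in rad, forces in N, time in s.
With the tool pointing down it reaches from about 0.425 to 0.925 m from the base axis. Payload 6.8 kg.
Tool frame: the origin (TCP) lies between the finger pads; the fingertips stand 14 mm ahead of it and the grasp point (between the pads) lies 5 mm behind it; z points along the fingers, y is the line along which they close (so a half turn about z gives the same grasp; the last joint's range is limited). The gripper opens to 85 mm and grips with 20 to 120 N. Pads are 22 mm wide; open, the fingers measure 114 mm over their backs; the gripper's body (76 mm by 85 mm) begins 54 mm behind the grasp point. The pads swing forward as they close: fully open they stand 13 mm farther back than shut.
Start: joints at [1, 0.477, 0.022, 1.555, -0.011, 1.109, -0.083], TCP at [0.301, -0.604, 0.245] pointing down, gripper open.
Joint ranges: [-2.96, 2.96], [-0.34, 2.1], [-1.41, 1.46], [0.24, 2.44], [-1.37, 4.51], [0.17, 1.92], [-2.96, 2.96]. Speed limits (rad/s): [2.39, 2.39, 3.14, 3.14, 3.14, 3.14, 3.14].

## Interface

Orientations are given as a rotation vector (axis times angle).
In Python, from bench import r, imaging gives the robot as it stands.
- The arm moves only by the tool apply_moves, never from a script. Its argument "moves" is a list of rows, each a list of 2 entries, a list of its own where there are three numbers: the shift along the tool's x, y, z in cm, then the turn about the tool's z in rad. In form: [[[tx, ty, tz], roll], ...]. A call has 1 to 10 rows; each row is the pose to reach, as a shift and turn from the pose commanded when the call began, along the tool's axes at that moment; what a row does not reach only later rows make up. A row lasts 1/12 s, in which the tool goes at most 41.7 mm and 7.16 degrees, less where a joint would pass 70% of its speed; a pose out of reach is approached as far as the arm can. A call with a gripper value outside its range is refused whole. "claw" is the opening, from 0 (shut) to 1 (fully open), set as the call begins (left out, the last holds). The fingers move at their own pace and stop on an object; "grip_force" is the grip in N (left out, the last holds). Time passes only in rows, so rows that repeat a pose let the fingers close. It gives the time, the measured TCP pose, the force and the opening at its end, in the units of the state.
- r.get_obs(): the state, without advancing time (a new reading comes with each control period).
- imaging.grab_frame(name): name is "side" or "top"; returns a dict with "frame" (400x640x3 uint8, blue, green, red), "intrinsics" (3x3 intrinsics, pixels), "T" (4x4, takes a point from camera to world coordinates). Camera axes: x right, y up, looking along -z (the intrinsics and any distortion apply to the point x, -y, -z); pixel columns grow to the right and rows downward; lengths in m; the calibration is good to about 2 mm. A picture is of the moment at which its call begins. There is no depth.
- r.hand_in(): hands the job in, once; it reports no verdict.
The state is a dict: "clock": time; "joints": joint angles; "qvel": joint speeds; "tau": joint torques, N m; "tcp_pos": TCP position; "orientation": TCP orientation; "contact_force": force on the tool from outside, world axes, zero at the start; "moment": the same for the moment, N m; "grip_width": finger opening in m.
Only numpy, scipy, OpenCV 4.12 (cv2) and the standard library are available. Lean on these libraries where they do the work, as an engineer would, in place of code of your own. Each camera call takes 0.05 s, during which the arm holds its last target. There are 200 camera calls.

## Task

Bring the crucible under the funnel: pull up the sprung index knob on the carousel's arm, swing the arm and carousel one step the way that takes the crucible to the funnel, and let the pin spring fully home into the hole there, with the carousel locked and your hand off it. The hole is not exactly one step on, so feel for it gently without forcing the pin against the index plate, keep the crucible and the vials standing in their pockets, and leave the other things on the table where they are.

Things in the scene. Friction and masses are not known exactly. Their poses are not given: they have to be found in the camera images.
- index_base: Grey aluminium base of the carousel, fixed to the table, 232 mm across. Origin: on the carousel's turning axis at table level; x points to the funnel and its post (12 mm thick, 135 mm high, at x = 142 mm), z up; the arm with the knob starts on the -x side, over a flat level index deck (arc 36 mm wide, mid radius 135 mm, top 14 mm above the table).
- start_hole (a point): Mouth of the middle hole of the index deck, where the pin starts. Three holes, 9.8 mm wide, lie at radius 135 mm: this one and one on either side in clamped adjustable stops, nominally 36 degrees (0.628 rad) about the axis from it but set anywhere within 0.11 rad of that: it must be found by feel. The flat deck goes on past each to the end of the arm swing.
- carousel (a joint): Turn of the white carousel disc (212 mm across, top 28 mm above the table) with its steel arm, in rad: 0 at the start, positive counter-clockwise from above, range -0.82 to 0.82, light friction. Five pocket rings (31 mm inside, 8 mm high) stand on it 36 degrees apart at radius 78 mm, the middle one under the funnel at 0; the knob is opposite that one, at radius 135 mm.
- plunger (a joint): Lift of the sprung index knob and its pin, in m: 0 is fully home (pin 8 mm deep in a hole), about 0.008 with the pin resting on the deck, 0.014 at the upper stop. The spring pushes it down with 6 N at home and 10 N at the upper stop; it is damped and returns in a tenth or two of a second.
- knob_center (a point): Middle of the black upright cylindrical index knob, 24 mm across and 24 mm high; its centre is 64 mm above the table when home, with 6 mm of thin shaft and a 20 mm barrel (top 46 mm above the table) beneath. It is free all round for grasping from above.
- index_pin: Steel index pin, 8 mm across with a small chamfer on its tip, under the knob. Origin: centre of the tip, 6 mm above the table when home. Forces of more than 30 N between the pin and the deck or a hole's wall are too much: sliding it along the deck under its spring takes about 3 to 6 N at the knob.
- crucible_center (a point): Centre (half-way up) of the small stained porcelain crucible, 42 mm across the rim, 36 mm high, standing loose in the pocket one step to one side or the other of the funnel. z up.
- funnel_mouth (a point): Lower mouth of the white funnel, fixed on the base over radius 78 mm, 83 mm above the table.
- vial_plain_center (a point): Centre of a black-capped vial, 23 mm across, 46 mm high, standing loose in the pocket under the funnel.
- vial_second_center (a point): Centre of a second vial of the same form, standing loose in the pocket on the other side of the funnel from the crucible.
- erlenmeyer_center (a point): Centre of a conical flask, 64 mm across, 105 mm high: a bystander.
- weighing_bottle_center (a point): Centre of a small stoppered glass weighing bottle, 37 mm across, 51 mm high: a bystander.
- film_roll_center (a point): Centre of a roll of white film standing on end, 52 mm across, 50 mm high: a bystander.
There are look-alikes about, which are no part of the job. What is shaped like the part that bears crucible_center but purple is not meant.

How it is judged:
By the outcome, as a careful person would: the job done as asked, in the order asked, and still so for the second after the job is handed in, with the robot touching nothing.
It also fails if it takes over 40 s, if anything falls off the work surface, if the arm or the gripper's body presses on something with over 40 N, if the wrist force passes 120 N, or if a joint passes its speed limit or range.

## Working session

There is one attempt and no reset: what is moved stays moved. The work goes in short steps, Python scripts to look and compute and a tool call to move; the robot and the scene stay as the last step left them, time stands still between calls to the robot, and variables do not carry over. Pictures are saved under pics/ and viewed, on a budget of 10 in all, crops included, one or two more only if the job needs it, and the job is handed in when it is done.

Besides the shell and the picture viewer there is one more tool, called after ">>>" as name(argument=value, ...) on one line, values as JSON. apply_moves: Moves the arm, as the interface text tells. Its arguments: {"type":"object","properties":{"moves":{"type":"array","items":{"type":"array"}},"claw":{"type":"number"},"grip_force":{"type":"number"}},"required":["moves"]}

```bash
mkdir -p pics; ls; python3 - <<'E'
from bench import r, imaging
import cv2,numpy as np,pickle
o=r.get_obs();print({k:np.round(v,3).tolist() for k,v in o.items()})
d={}
for n in("top","side"):
    f=imaging.grab_frame(n);d[n]=f;cv2.imwrite(f"pics/{n}0.png",f["frame"]);print(n,f["intrinsics"],f["T"].round(4),[k for k in f])
pickle.dump(d,open("d0.pkl","wb"))
E
```

```text
pics
{'clock': 0.0, 'joints': [1.0, 0.478, 0.022, 1.556, -0.011, 1.109, -0.083], 'qvel': [-0.001, -0.0, 0.001, 0.0, 0.002, -0.0, 0.0], 'tau': [-0.001, -59.644, 1.608, -28.12, 0.012, 0.009, 0.0], 'tcp_pos': [0.301, -0.603, 0.244], 'orientation': [-3.056, -0.72, 0.001], 'contact_force': [0.401, -0.45, 0.206], 'moment': [0.006, 0.061, 0.013], 'grip_width': 0.085}
top [[380.00904032   0.         328.0396349 ]
 [  0.         380.00904032 201.78025263]
 [  0.           0.           1.        ]] [[ 0.0059  0.9821 -0.1883  0.3073]
 [-1.      0.0052 -0.0045 -0.0811]
 [-0.0034  0.1883  0.9821  1.2258]
 [ 0.      0.      0.      1.    ]] ['frame', 'intrinsics', 'T']
side [[497.6780023    0.         317.83233971]
 [  0.         497.6780023  204.9849611 ]
 [  0.           0.           1.        ]] [[-0.926   0.1759 -0.3342  0.088 ]
 [-0.3773 -0.3941  0.838   1.0188]
 [ 0.0157  0.9021  0.4313  0.6139]
 [ 0.      0.      0.      1.    ]] ['frame', 'intrinsics', 'T']
```

View pics/top0.png

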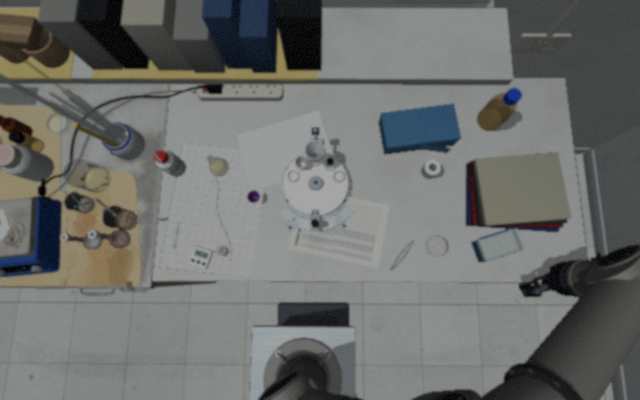

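View pics/side0.png

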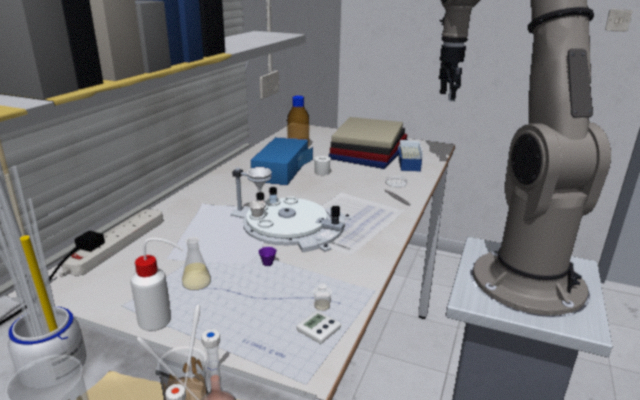

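The top view has the carousel centred near (316,184), the knob near (316,219), the funnel near (316,150) and the purple decoy at (255,197). In the side view the funnel is at (258,175), the knob at (336,213) and the decoy at (267,256). I need a close crop to see the pockets.

```bash
python3 - <<'E'
import cv2,numpy as np
a=cv2.imread("pics/top0.png")[120:240,270:370];b=cv2.imread("pics/side0.png")[155:255,225:360]
a=cv2.resize(a,None,fx=5,fy=5,interpolation=3)[:600,:];a=cv2.resize(a,(375,450),interpolation=3)
b=cv2.resize(b,(425,315),interpolation=3)
c=np.zeros((450,800,3),np.uint8);c[:,:375]=a;c[:315,375:]=b
cv2.imwrite("pics/crop0.png",c)
E
```

```text
(no output)
```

View pics/crop0.png

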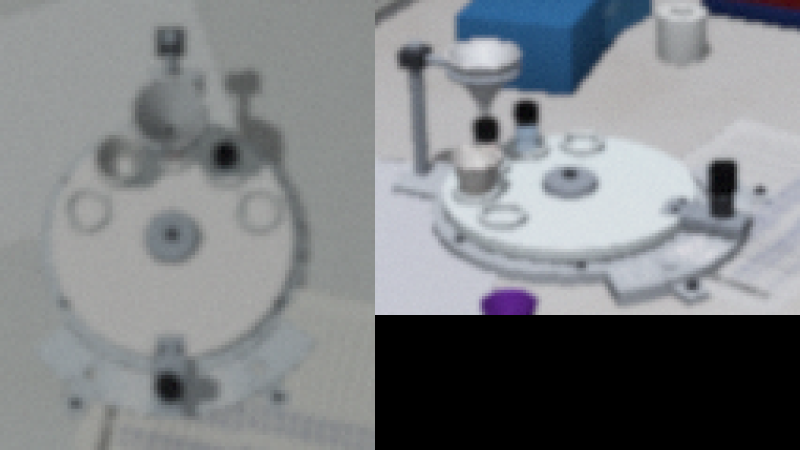

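The crop shows the crucible in the pocket left of the funnel, at about (302,162) in the top view, which is +y. A black-capped vial is right of the funnel, another is under it, and the knob is at about (315,223).
Candidates for the crucible:
- porcelain cup in its pocket, top (302,162) / side (257,210): this is the one, white and in a pocket.
- purple cup, (255,197) / (267,256): the decoy.

Taking the crucible to the funnel is clockwise from above (negative), so the knob goes towards +y.

```bash
cat > h.py <<'E'
import numpy as np,cv2
def ray(f,u,v):
    K,T=f["intrinsics"],f["T"];d=np.linalg.inv(K)@[u,v,1.];d=T[:3,:3]@(d*[1,-1,-1]);return T[:3,3],d/np.linalg.norm(d)
def plane(f,u,v,z):
    o,d=ray(f,u,v);return o+d*(z-o[2])/d[2]
def proj(f,p):
    T=f["T"];c=T[:3,:3].T@(np.asarray(p)-T[:3,3]);q=f["intrinsics"]@(c*[1,-1,-1]);return q[:2]/q[2]
def tri(rs):
    A=sum(np.eye(3)-np.outer(d,d) for o,d in rs);b=sum((np.eye(3)-np.outer(d,d))@o for o,d in rs);return np.linalg.solve(A,b)
def blob(f,box,fn):
    x0,x1,y0,y1=box;m=fn(f["frame"][y0:y1,x0:x1].astype(int)).astype(np.uint8)
    n,l,s,c=cv2.connectedComponentsWithStats(m)
    return [(c[i].round(1)+[x0,y0],s[i].tolist()) for i in range(1,n) if s[i,4]>8]
E
python3 - <<'E'
from h import *;import pickle
d=pickle.load(open("d0.pkl","rb"));t,s=d["top"],d["side"]
dk=lambda a:a.max(2)<60
kt=blob(t,(300,332,205,235),dk);ks=blob(s,(322,350,200,230),dk);print(kt,ks)
ht=blob(t,(305,328,172,195),lambda a:a.max(2)<150);hs=blob(s,(272,304,200,222),lambda a:a.max(2)<150);print(ht,hs)
wd=blob(t,(270,370,140,230),lambda a:a.min(2)>160);print(wd)
for k in kt:print(plane(t,*k[0],.076))
for k in ks:print(plane(s,*k[0],.064))
for k in ht:print('hub',plane(t,*k[0],.035))
for k in hs:print('hub',plane(s,*k[0],.035))
print(t["frame"][205:235:2,316].tolist())
print(t["frame"][222,306:326].tolist())
E
```

```text
[(array([314.9, 222.9]), [12, 15, 7, 7, 37])] [(array([334.8, 214.1]), [10, 7, 7, 16, 104])]
[(array([315.7, 183.1]), [3, 4, 17, 15, 197])] [(array([286.4, 209.6]), [12, 8, 6, 4, 19]), (array([281.9, 215. ]), [7, 13, 8, 4, 10]), (array([291.6, 214.7]), [16, 13, 7, 4, 12])]
[(array([292. , 166.8]), [19, 23, 7, 7, 26]), (array([315., 192.]), [14, 26, 63, 48, 1595]), (array([293.4, 176.1]), [21, 34, 6, 6, 25]), (array([338.8, 175.9]), [67, 34, 5, 5, 21])]
[ 0.46195956 -0.03623842  0.076     ]
[ 0.45604677 -0.01845382  0.064     ]
hub [ 0.59665593 -0.03560712  0.035     ]
hub [ 0.60168406 -0.0460661   0.035     ]
hub [ 0.59866929 -0.01272243  0.035     ]
hub [ 0.57653858 -0.02444168  0.035     ]
[[162, 162, 164], [162, 162, 163], [148, 145, 143], [128, 122, 115], [122, 117, 109], [129, 123, 115], [127, 120, 114], [92, 86, 82], [37, 37, 32], [22, 15, 16], [30, 27, 27], [90, 86, 80], [131, 125, 117], [138, 138, 133], [141, 146, 145]]
[[160, 159, 154], [160, 158, 154], [161, 159, 155], [153, 152, 147], [132, 130, 125], [89, 87, 85], [49, 47, 44], [29, 27, 27], [24, 25, 21], [23, 18, 22], [16, 14, 18], [43, 37, 38], [64, 60, 57], [85, 81, 76], [96, 93, 88], [97, 93, 88], [103, 99, 94], [100, 98, 93], [98, 96, 90], [102, 100, 95]]
```

```bash
python3 - <<'E'
from h import *;import pickle
d=pickle.load(open("d0.pkl","rb"));t,s=d["top"],d["side"]
for z in (.076,.064,.052,.046,.028): print(z,proj(s,(.462,-.0362,z)))
print('hub',[proj(s,(.597,-.0356,z)).round(1) for z in (.028,.035,.045)])
# white disc outline in side and top: fit ellipse
for n,f,box in(("top",t,(275,358,150,220)),("side",s,(238,335,185,245))):
    x0,x1,y0,y1=box;g=f["frame"][y0:y1,x0:x1].min(2)
    print(n,np.percentile(g,[5,25,50,75,95]))
print(s["frame"][200:228,335].mean(1).round().tolist())
print(s["frame"][190:240,286].mean(1).round().tolist())
print(t["frame"][150:215,316].mean(1).round().tolist())
print(t["frame"][190,275:358].mean(1).round().tolist())
print(s["frame"][214,235:335].mean(1).round().tolist())
E
```

```text
0.076 [335.19002191 206.44906612]
0.064 [335.04286558 210.76557419]
0.052 [334.89692642 215.04637908]
0.046 [334.82440857 217.17353098]
0.028 [334.60863971 223.50263668]
hub [array([286.3, 213.9]), array([286.3, 211.5]), array([286.3, 208.1])]
top [ 96. 136. 147. 162. 165.]
side [104. 155. 184. 201. 216.]
[203.0, 198.0, 195.0, 193.0, 187.0, 141.0, 66.0, 19.0, 20.0, 15.0, 10.0, 10.0, 9.0, 15.0, 12.0, 5.0, 26.0, 45.0, 52.0, 39.0, 40.0, 37.0, 43.0, 58.0, 104.0, 140.0, 141.0, 123.0]
[183.0, 187.0, 188.0, 187.0, 187.0, 189.0, 189.0, 176.0, 158.0, 155.0, 180.0, 191.0, 180.0, 186.0, 206.0, 218.0, 218.0, 191.0, 133.0, 79.0, 68.0, 108.0, 141.0, 159.0, 159.0, 153.0, 139.0, 146.0, 184.0, 216.0, 223.0, 220.0, 223.0, 223.0, 220.0, 223.0, 222.0, 223.0, 220.0, 224.0, 223.0, 222.0, 223.0, 220.0, 199.0, 176.0, 165.0, 142.0, 132.0, 157.0]
[128.0, 127.0, 122.0, 108.0, 96.0, 93.0, 93.0, 99.0, 109.0, 106.0, 98.0, 100.0, 115.0, 135.0, 146.0, 144.0, 150.0, 160.0, 163.0, 164.0, 163.0, 164.0, 162.0, 162.0, 160.0, 151.0, 138.0, 126.0, 124.0, 117.0, 104.0, 84.0, 71.0, 80.0, 107.0, 122.0, 128.0, 130.0, 122.0, 1
[... 758 characters left out ...]
4.0]
[178.0, 183.0, 183.0, 187.0, 190.0, 194.0, 191.0, 194.0, 191.0, 192.0, 197.0, 208.0, 217.0, 219.0, 212.0, 198.0, 161.0, 122.0, 114.0, 117.0, 120.0, 118.0, 118.0, 112.0, 107.0, 98.0, 104.0, 125.0, 151.0, 144.0, 127.0, 137.0, 171.0, 207.0, 220.0, 220.0, 220.0, 222.0, 222.0, 219.0, 222.0, 219.0, 204.0, 160.0, 126.0, 130.0, 143.0, 149.0, 154.0, 153.0, 160.0, 159.0, 160.0, 159.0, 155.0, 152.0, 143.0, 135.0, 123.0, 122.0, 156.0, 200.0, 217.0, 222.0, 221.0, 224.0, 222.0, 222.0, 220.0, 223.0, 223.0, 222.0, 223.0, 220.0, 222.0, 222.0, 222.0, 219.0, 221.0, 224.0, 220.0, 224.0, 222.0, 222.0, 223.0, 223.0, 222.0, 223.0, 221.0, 223.0, 219.0, 203.0, 182.0, 158.0, 150.0, 119.0, 65.0, 27.0, 14.0, 15.0]
```

```bash
cat >> h.py <<'E'
from scipy.spatial.transform import Rotation as R
A=np.array([.597,-.036]);RAD=.135;YAW=0.0
def knob(th): a=np.pi+YAW+th; return A+RAD*np.array([np.cos(a),np.sin(a)])
def go(o,xy,z,th):
    """shift (cm, tool axes) and roll to get TCP to xy,z with tool y along tangent at joint angle th"""
    Rm=R.from_rotvec(o["orientation"]).as_matrix();p=np.array(o["tcp_pos"])
    s=Rm.T@(np.r_[xy,z]-p)*100
    a=YAW+th;yd=np.array([-np.sin(a),np.cos(a),0]);c=Rm.T@yd
    roll=np.arctan2(-c[0],c[1]);roll=(roll+np.pi/2)%np.pi-np.pi/2
    return s.round(2),round(roll,3)
E
python3 - <<'E'
from h import *;import pickle
from bench import r
d=pickle.load(open("d0.pkl","rb"));t,s=d["top"],d["side"]
o=r.get_obs();print(R.from_rotvec(o["orientation"]).as_matrix().round(3))
print(go(o,knob(0),.2,0),go(o,knob(0),.064,0))
dk=lambda a:a.max(2)<95
for b in blob(t,(280,300,218,235),lambda a:a.max(2)<110)+blob(t,(335,352,216,235),lambda a:a.max(2)<110):
    p=plane(t,*b[0],.018)[:2]-A;print(b,p,np.hypot(*p),np.arctan2(-p[1],-p[0]))
for b in blob(s,(305,360,200,260),lambda a:a.max(2)<95):
    p=plane(s,*b[0],.018)[:2]-A;print('s',b,p,np.hypot(*p),np.arctan2(-p[1],-p[0]))
E
```

```text
[[ 0.895  0.446 -0.001]
 [ 0.446 -0.895  0.001]
 [-0.    -0.002 -1.   ]]
(array([ 39.74, -43.59,   4.51]), np.float64(0.463)) (array([ 39.74, -43.57,  18.11]), np.float64(0.463))
s (array([335. , 214.2]), [26, 6, 9, 18, 144]) [-0.11086358 -0.068875  ] 0.1305162753437357 0.5559046815782188
```

>>> apply_moves(moves=[[[20,-22,0],0.2],[[20,-22,0],0.46],[[20,-22,0],0.46],[[30,-33,0],0.46],[[30,-33,0],0.46],[[30,-33,0],0.46],[[39.7,-43.6,4.5],0.46],[[39.7,-43.6,4.5],0.46],[[39.7,-43.6,4.5],0.46],[[39.7,-43.6,4.5],0.46]], claw=0.8)

```text
clock: 0.93
tcp_pos: [0.4142, -0.2025, 0.2232]
orientation: [3.141, 0.004, 0.0]
contact_force: [1.0, 0.1, 0.4]
grip_width: 0.0685
```

```bash
cat > st.py <<'E'
from h import *;from bench import r
import sys
o=r.get_obs();print(o["clock"],np.round(o["tcp_pos"],4),np.round(o["contact_force"],1),round(o["grip_width"],4))
a=[float(x) for x in sys.argv[1:]]
if len(a)==2: print(go(o,knob(a[0]),a[1],a[0]))
E
python3 st.py 0 .15
```

```text
0.9333 [ 0.4142 -0.2025  0.2232] [1.  0.1 0.4] 0.0685
(array([  4.82, -16.64,   7.32]), np.float64(0.003))
```

>>> apply_moves(moves=[[[1.2,-4,1.5],0],[[2.4,-8,3],0],[[3.6,-12,5],0],[[4.4,-15,7],0],[[4.8,-16.6,7.3],0],[[4.8,-16.6,7.3],0],[[4.8,-16.6,7.3],0],[[4.8,-16.6,7.3],0]])

```text
clock: 1.6
tcp_pos: [0.4617, -0.0391, 0.1504]
orientation: [3.141, 0.004, -0.001]
contact_force: [0.0, 0.8, -0.0]
grip_width: 0.0683
```

```bash
python3 st.py 0 .064; python3 - <<'E'
from bench import imaging
import cv2,numpy as np
o=[]
for n,(x0,x1,y0,y1) in(("top",(266,366,150,250)),("side",(270,400,130,260))):
    f=imaging.grab_frame(n)["frame"];o.append(cv2.resize(f[y0:y1,x0:x1],(400,400),interpolation=3))
cv2.imwrite("pics/above.png",np.hstack(o))
E
```

```text
1.6 [ 0.4617 -0.0391  0.1504] [ 0.   0.8 -0. ] 0.0683
(array([ 0.04, -0.31,  8.64]), np.float64(0.002))
```

View pics/above.png

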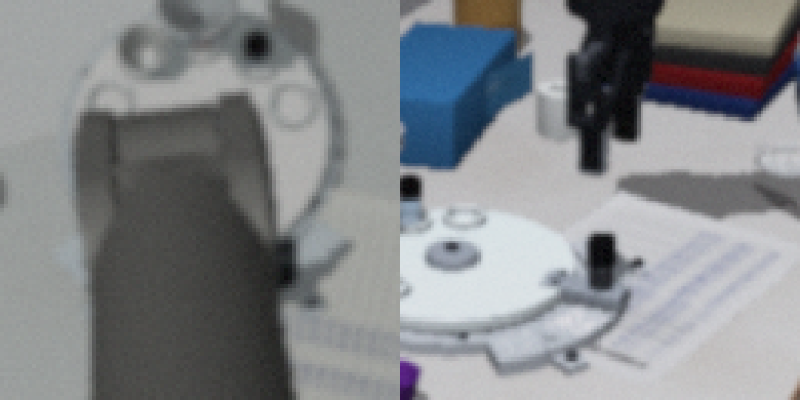

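The picture shows the open fingers straddling the knob, with the near fingertip at about (592,165) and the knob at (600,245) in the crop's side half. The stop screws show at (570,355) and (637,265). I'll descend in stages.

>>> apply_moves(moves=[[[0,0,2],0],[[0,0,4],0],[[0,0,6],0],[[0,0,7.5],0],[[0,0,7.5],0],[[0,0,7.5],0]], claw=0.6, grip_force=25)

```text
clock: 2.2
tcp_pos: [0.4615, -0.0394, 0.0754]
orientation: [3.141, 0.002, -0.002]
contact_force: [0.3, 0.3, 0.5]
grip_width: 0.0514
```

```bash
python3 st.py 0 .064; python3 - <<'E'
from h import *;import pickle
d=pickle.load(open("d0.pkl","rb"));s=d["side"]
for u,v in((325.3,245.4),(347,216)):
  for z in(.008,.016):
    p=plane(s,u,v,z)[:2]-A;print(p.round(4),np.hypot(*p),np.arctan2(-p[1],-p[0]))
E
```

```text
2.2 [ 0.4615 -0.0394  0.0754] [0.3 0.3 0.5] 0.0514
(array([ 0.05, -0.34,  1.14]), np.float64(0.001))
[-0.1414  0.0796] 0.16225258705035175 -0.5127588369930038
[-0.1462  0.0925] 0.17302468371870366 -0.5638632272511694
[-0.1377 -0.0907] 0.16488139891504738 0.5827231706386691
[-0.1426 -0.0756] 0.1613816443946639 0.48760909248196216
```

>>> apply_moves(moves=[[[0,-0.34,0.6],0],[[0,-0.34,1.2],0],[[0,-0.34,1.2],0]])

```text
clock: 2.45
tcp_pos: [0.4619, -0.0348, 0.0632]
orientation: [3.142, 0.005, 0.0]
contact_force: [0.4, -0.1, 0.7]
grip_width: 0.0508
```

>>> apply_moves(moves=[[[0,0,0],0],[[0,0,0],0],[[0,0,0],0]], claw=0.33)

```text
clock: 2.7
tcp_pos: [0.4621, -0.0349, 0.0637]
orientation: [3.142, 0.004, 0.001]
contact_force: [0.1, 0.1, 0.2]
grip_width: 0.0281
```

>>> apply_moves(moves=[[[0,0,0],0],[[0,0,0],0],[[0,0,0],0]], claw=0.2, grip_force=20)

```text
clock: 2.95
tcp_pos: [0.4621, -0.0344, 0.0637]
orientation: [-3.141, -0.005, -0.001]
contact_force: [-1.7, 4.1, 5.0]
grip_width: 0.023
```

>>> apply_moves(moves=[[[0,-0.05,0],0],[[0,-0.05,-0.3],0],[[0,-0.05,-0.6],0],[[0,-0.05,-0.9],0],[[0,-0.05,-1.15],0],[[0,-0.05,-1.15],0]], grip_force=35)

```text
clock: 3.45
tcp_pos: [0.4621, -0.0346, 0.0751]
orientation: [3.141, 0.004, 0.001]
contact_force: [3.8, 0.0, -9.0]
grip_width: 0.0225
```

The knob is held and lifted, and about 9 N of spring force is felt. Next is the swing clockwise from above.

>>> apply_moves(moves=[[[0,-0.27,0],0.02],[[0.024,-0.81,0],0.06],[[0.067,-1.35,0],0.1],[[0.132,-1.88,0],0.14],[[0.218,-2.42,0],0.18],[[0.325,-2.95,0],0.22],[[0.454,-3.47,0],0.26],[[0.603,-3.99,0],0.3],[[0.729,-4.37,0],0.33],[[0.773,-4.5,0],0.34]])

```text
clock: 4.28
tcp_pos: [0.4695, 0.011, 0.0748]
orientation: [3.096, -0.529, -0.0]
contact_force: [3.7, -1.5, -10.0]
grip_width: 0.0225
```

```bash
sed -i 's/-.036\]);RAD/-.0345]);RAD/' h.py; python3 - <<'E'
from h import *; from bench import r,imaging
import pickle
o=r.get_obs();p=np.array(o["tcp_pos"]);q=p[:2]-A;print(p,np.hypot(*q),np.arctan2(-q[1],-q[0]),o["contact_force"],R.from_rotvec(o["orientation"]).as_matrix().round(3))
print(go(o,knob(-.48),p[2],-.48))
f=imaging.grab_frame("side");t=imaging.grab_frame("top");pickle.dump((t,f),open("d1.pkl","wb"))
cv2.imwrite("pics/sw.png",np.hstack([cv2.resize(t["frame"][135:235,266:366],(400,400),interpolation=3),cv2.resize(f["frame"][150:270,230:350],(400,400),interpolation=3)]))
E
```

```text
[0.46945648 0.01098073 0.07475644] 0.13540991856526918 -0.34253342326366093 [ 3.71019324 -1.46402115 -9.96294597] [[ 0.943 -0.332 -0.   ]
 [-0.332 -0.943 -0.   ]
 [-0.     0.    -1.   ]]
(array([ 0.18, -1.85, -0.  ]), np.float64(0.141))
```

View pics/sw.png

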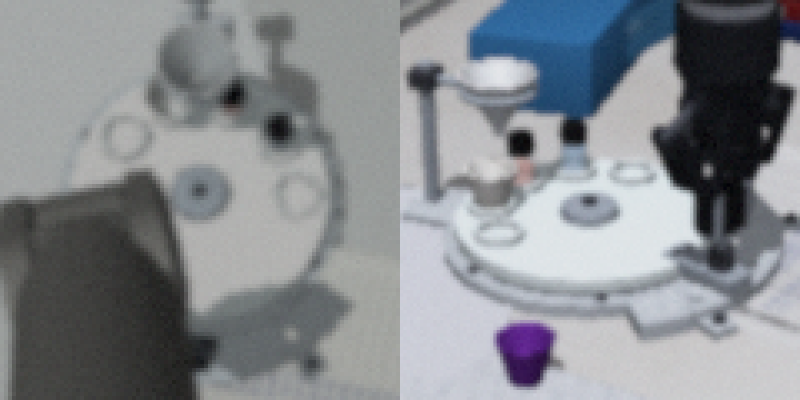

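The carousel has turned clockwise. The crucible is at crop (493,185) moving towards the funnel, all items are standing, and the stop screw is at (718,317). I'll go on to about 0.49 rad, short of the earliest possible hole.

>>> apply_moves(moves=[[[0.006,-0.4,0],0.03],[[0.024,-0.81,0],0.06],[[0.055,-1.21,0],0.09],[[0.097,-1.62,0],0.12],[[0.147,-1.98,0],0.147],[[0.147,-1.98,0],0.147],[[0.147,-1.98,0.15],0.147],[[0.147,-1.98,0.15],0.147]])

```text
clock: 5.05
tcp_pos: [0.4769, 0.0285, 0.0731]
orientation: [3.05, -0.752, -0.001]
contact_force: [2.9, 0.3, -9.0]
grip_width: 0.0228
```

>>> apply_moves(moves=[[[0,0,0],0],[[0,0,0],0],[[0,0,0],0],[[0,0,0],0]], claw=0.34)

```text
clock: 5.38
tcp_pos: [0.4776, 0.0286, 0.0739]
orientation: [-3.05, 0.754, -0.001]
contact_force: [0.2, -0.2, 0.2]
grip_width: 0.0291
```

```bash
cat > an.py <<'E'
from h import *; from bench import r
o=r.get_obs();p=np.array(o["tcp_pos"]);q=p[:2]-A;M=R.from_rotvec(o["orientation"]).as_matrix()
print(o["clock"],p.round(4),"rad",np.hypot(*q).round(4),"th",np.arctan2(-q[1],-q[0]).round(4),"tool yaw",np.arctan2(M[1,0],M[0,0]).round(3),"Ftool",(M.T@o["contact_force"]).round(1),o["grip_width"])
E
python3 an.py
```

```text
5.3833 [0.4776 0.0286 0.0739] rad 0.135 th -0.4863 tool yaw -0.485 Ftool [ 0.3  0.1 -0.2] 0.02914764233044433
```

Released; the pin rests on the deck with about 2.5 mm of clearance each side. I'll lower the fingers around the knob and then push gently with a loose cage, so the spring alone seats the pin.

>>> apply_moves(moves=[[[0,0,0.3],0],[[0,0,0.6],0],[[0,-0.07,0.6],0.005],[[0,-0.14,0.6],0.01],[[0,-0.21,0.6],0.015],[[0,-0.28,0.6],0.02]], claw=0.32)

```text
clock: 5.88
tcp_pos: [0.478, 0.0303, 0.0671]
orientation: [3.04, -0.785, -0.002]
contact_force: [-1.5, -3.7, -0.9]
grip_width: 0.0275
```

>>> apply_moves(moves=[[[0,-0.07,0],0.005],[[0,-0.14,0],0.01],[[0,-0.21,0],0.015]])

```text
clock: 6.13
tcp_pos: [0.4789, 0.0319, 0.0671]
orientation: [3.034, -0.808, -0.002]
contact_force: [-0.8, -5.0, -2.1]
grip_width: 0.0269
```

```bash
python3 an.py
```

```text
6.1333 [0.4789 0.0319 0.0671] rad 0.1355 th -0.5122 tool yaw -0.521 Ftool [1.8 4.8 2.1] 0.026930261553234542
```

>>> apply_moves(moves=[[[0,-0.07,0],0.005],[[0,-0.14,0],0.01],[[0,-0.21,0],0.015]])

```text
clock: 6.38
tcp_pos: [0.4811, 0.0353, 0.0675]
orientation: [-3.029, 0.83, -0.001]
contact_force: [0.5, 0.8, -0.2]
grip_width: 0.0274
```

```bash
python3 an.py
```

```text
6.3833 [0.4811 0.0353 0.0675] rad 0.1353 th -0.542 tool yaw -0.535 Ftool [ 0.  -0.9  0.2] 0.027364465209035453
```

>>> apply_moves(moves=[[[0,0,0],0],[[0,0,0],0],[[0,-0.07,0],0.005],[[0,-0.14,0],0.01]])

```text
clock: 6.72
tcp_pos: [0.4817, 0.0364, 0.0675]
orientation: [-3.026, 0.845, -0.001]
contact_force: [0.4, -0.4, 0.8]
grip_width: 0.0273
```

```bash
python3 an.py
```

```text
6.7167 [0.4817 0.0364 0.0675] rad 0.1354 th -0.5515 tool yaw -0.544 Ftool [ 0.5  0.2 -0.8] 0.027261913394189426
```

>>> apply_moves(moves=[[[0,-0.07,0],0.005],[[0,-0.14,0],0.01],[[0,-0.14,0],0.01]])

```text
clock: 6.97
tcp_pos: [0.4821, 0.037, 0.0674]
orientation: [3.021, -0.86, -0.0]
contact_force: [-1.0, -1.6, 1.7]
grip_width: 0.0271
```

```bash
python3 an.py
```

```text
6.9667 [0.4821 0.037  0.0674] rad 0.1353 th -0.5569 tool yaw -0.555 Ftool [-0.   1.9 -1.7] 0.027134657878695005
```

>>> apply_moves(moves=[[[0,-0.07,0],0.005],[[0,-0.1,0],0.007],[[0,-0.1,0],0.007]])

```text
clock: 7.22
tcp_pos: [0.4823, 0.0372, 0.0673]
orientation: [3.017, -0.871, -0.001]
contact_force: [-1.0, -4.7, 3.8]
grip_width: 0.0274
```

```bash
python3 an.py
```

```text
7.2167 [0.4823 0.0372 0.0673] rad 0.1353 th -0.5586 tool yaw -0.562 Ftool [ 1.6  4.5 -3.8] 0.027403699980214927
```

>>> apply_moves(moves=[[[0,-0.05,0],0.0],[[0,-0.1,0],0.0],[[0,-0.1,0],0.0]])

```text
clock: 7.47
tcp_pos: [0.4824, 0.0373, 0.0673]
orientation: [3.016, -0.872, -0.002]
contact_force: [-3.2, -6.7, 5.3]
grip_width: 0.0276
```

```bash
python3 an.py;python3 - <<'E'
from h import *; from bench import imaging
f=imaging.grab_frame("side");t=imaging.grab_frame("top")
cv2.imwrite("pics/s2.png",np.hstack([cv2.resize(t["frame"][135:235,266:366],(400,400),interpolation=3),cv2.resize(f["frame"][190:250,290:350],(400,400),interpolation=3)]))
E
```

```text
7.4667 [0.4824 0.0373 0.0673] rad 0.1353 th -0.5599 tool yaw -0.563 Ftool [ 0.9  7.3 -5.3] 0.027631228102257026
```

View pics/s2.png

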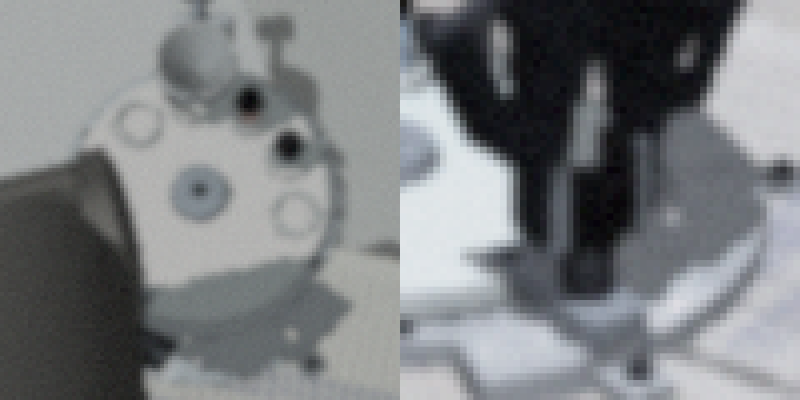

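The force rose to 7.3 N with almost no motion, so the pin has probably dropped in. I'll back off so it can seat fully, then try a gentle push the other way.

>>> apply_moves(moves=[[[0,0.1,0],0.0],[[0,0.2,0],0.0],[[0,0.3,0],0.0],[[0,0.36,0],0.0],[[0,0.36,0],0.0],[[0,0.36,0],0.0]])

```text
clock: 8.07
tcp_pos: [0.4815, 0.0366, 0.0674]
orientation: [-3.018, 0.869, -0.0]
contact_force: [-0.4, 0.6, 0.0]
grip_width: 0.0274
```

```bash
python3 an.py
```

```text
8.0667 [0.4815 0.0366 0.0674] rad 0.1356 th -0.5517 tool yaw -0.561 Ftool [-0.7 -0.2 -0. ] 0.02738565963854223
```

>>> apply_moves(moves=[[[0,0.1,0],0.0],[[0,0.2,0],0.0],[[0,0.3,0],0.0],[[0,0.3,0],0.0]])

```text
clock: 8.4
tcp_pos: [0.4796, 0.0334, 0.0674]
orientation: [-3.019, 0.87, 0.0]
contact_force: [1.6, -0.3, 0.5]
grip_width: 0.0273
```

```bash
python3 an.py
```

```text
8.4 [0.4796 0.0334 0.0674] rad 0.1356 th -0.5243 tool yaw -0.561 Ftool [ 1.5 -0.5 -0.5] 0.027251649602021966
```

>>> apply_moves(moves=[[[0,0.07,0],0.0],[[0,0.15,0],0.0],[[0,0.15,0],0.0]])

```text
clock: 8.65
tcp_pos: [0.479, 0.0324, 0.0674]
orientation: [-3.018, 0.87, -0.0]
contact_force: [0.4, 1.2, -0.5]
grip_width: 0.0276
```

```bash
python3 an.py
```

```text
8.65 [0.479  0.0324 0.0674] rad 0.1356 th -0.5157 tool yaw -0.561 Ftool [-0.3 -1.2  0.5] 0.027555085893782253
```

>>> apply_moves(moves=[[[0,0.05,0],0.0],[[0,0.1,0],0.0],[[0,0.1,0],0.0]])

```text
clock: 8.9
tcp_pos: [0.4789, 0.0321, 0.0675]
orientation: [-3.018, 0.869, -0.001]
contact_force: [2.7, 4.3, -2.4]
grip_width: 0.0274
```

```bash
python3 an.py
```

```text
8.9 [0.4789 0.0321 0.0675] rad 0.1356 th -0.5137 tool yaw -0.561 Ftool [ 0.  -5.1  2.4] 0.027400664029865476
```

It stops both ways with about 2 mm of play, so it appears to be locked. Now I'll centre the fingers, open, rise clear and check the knob height.

>>> apply_moves(moves=[[[0,-0.15,0],0.0],[[0,-0.35,0],0.0],[[0,-0.35,0],0.0],[[0,-0.35,0],0.0]])

```text
clock: 9.23
tcp_pos: [0.4801, 0.0338, 0.0673]
orientation: [3.018, -0.87, -0.001]
contact_force: [0.2, -0.8, 0.2]
grip_width: 0.0273
```

>>> apply_moves(moves=[[[0,0,0],0],[[0,0,0],0],[[0,0,-1],0],[[0,0,-3],0],[[0,0,-6],0],[[0,0,-9],0],[[-1,0,-12],0],[[-1,4,-15],0],[[-1,8,-16],0],[[-1,8,-16],0]], claw=0.6)

```text
clock: 10.07
tcp_pos: [0.4273, -0.0327, 0.2303]
orientation: [3.016, -0.878, 0.005]
contact_force: [-0.2, -0.1, -0.7]
grip_width: 0.0513
```

```bash
python3 an.py;python3 - <<'E'
from h import *; from bench import imaging
f=imaging.grab_frame("side");t=imaging.grab_frame("top")
cv2.imwrite("pics/s3.png",np.hstack([cv2.resize(t["frame"][135:235,266:366],(400,400),interpolation=3),cv2.resize(f["frame"][150:270,230:350],(400,400),interpolation=3)]))
k=knob(-.538)
for z in(.0,.008):print(z,[proj(f,(*k,.052+z+h)).round(1) for h in(0,.024)])
c=int(round(proj(f,(*k,.064))[0]));print(c);[print(x,f["frame"][205:245,x].mean(1).round().astype(int).tolist()) for x in(c-1,c,c+1)]
print(blob(f,(c-12,c+13,195,250),lambda a:a.max(2)<60))
E
```

```text
10.0667 [ 0.4273 -0.0327  0.2303] rad 0.1697 th -0.0104 tool yaw -0.566 Ftool [-0.1  0.2  0.7] 0.05132123224173629
0.0 [array([317.2, 225.7]), array([317.4, 216.8])]
0.008 [array([317.3, 222.8]), array([317.4, 213.8])]
317
316 [224, 223, 226, 225, 223, 225, 226, 223, 220, 192, 134, 57, 29, 16, 16, 16, 16, 9, 18, 18, 10, 26, 39, 43, 44, 43, 48, 49, 63, 108, 137, 132, 112, 103, 105, 129, 158, 176, 179, 164]
317 [223, 223, 224, 224, 226, 224, 223, 224, 215, 176, 103, 38, 18, 20, 17, 16, 9, 12, 16, 11, 11, 19, 28, 36, 43, 40, 40, 44, 53, 89, 131, 142, 126, 108, 100, 108, 129, 157, 162, 152]
318 [221, 223, 223, 225, 225, 226, 222, 222, 216, 170, 87, 29, 20, 16, 15, 18, 15, 18, 17, 11, 19, 22, 34, 45, 41, 43, 45, 41, 49, 76, 127, 152, 143, 119, 109, 104, 116, 140, 156, 140]
[(array([318.6, 223.9]), [10, 21, 9, 18, 128])]
```

View pics/s3.png

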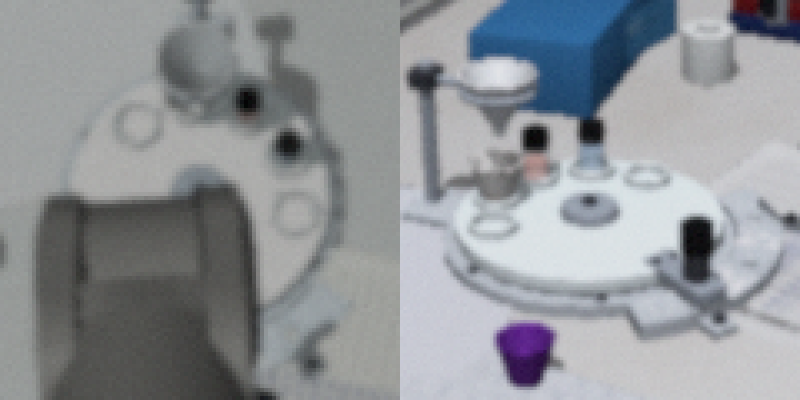

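The picture shows the knob seated at (697,245), the crucible below the funnel at (500,178), and both vials standing at (536,150) and (592,145). The knob's top edge is at row 214.9, against predictions of 214.7 for home and 211.7 for resting on the deck, so the pin is home. The gripper is clear, so I'm handing in.

```bash
python3 -c "
from bench import r;print(r.hand_in())"
```

```text
the job is handed in; nothing more can be done
None
```

The crucible is under the funnel, with the pin home and the carousel locked. I handed the job in at about 10 s of the 40 s allowed, with the gripper open and clear.

- **What I did:** I lifted the knob and swung the arm clockwise from above to about −0.49 rad. There I let the pin down onto the deck and released the knob. I then pushed it along gently with the fingers loosely round it until the spring dropped the pin in at about −0.54 rad. That is about 0.09 rad short of the nominal step, within the stated tolerance, so the crucible sits where the hole puts it rather than a full 36 degrees on.
- **Lock check:** pushes both ways stopped after about 2 mm of play, at 5 to 7 N. This alone was not fully conclusive, since sliding friction is about as large.
- **Pin height:** the last side picture puts the knob's top edge at pixel row 214.9. I predicted 214.7 for home and 211.7 for a pin still on the deck, so the pin is home.
- **Other objects:** the crucible and both vials stand in their pockets. The purple cup and the film roll look unmoved in the side view. I did not check the flask or weighing bottle again at the end, but the arm went nowhere near them.
- **Forces:** wrist force readings, taken at the end of each move, stayed at or below about 11 N. None of the checks failed.

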